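Weigh the crystal salt cellar on the keyed balance

TASK

Weigh the crystal salt cellar for the collection list: on the balance press the red power key, then the yellow unit key twice (let it come up in between) to reach ounces, then, with the pan still empty, the blue tare key, one key at a time and each fully down. Lift the salt cellar out of its case and lower it gently, upright, onto the middle of the pan inside the glass draught ring (fingers have room there only beside its long sides, so on the way set it down and take it again across its width), let go, and last press the green hold key. Press no other key once it is on the pan, do not strike the glass ring, and leave the thimbles, magnifier, loupe, weight and jar where they stand.

Things in the scene. Friction and masses are not known exactly. Their poses are not given: they have to be found in the camera images.
- balance: White balance, fixed, 240 deep (x) x 196 wide (y) mm. Origin under its middle on the glass shelf (top at z 0.012); x to its back, y to its left seen from the key side. Front deck 42 mm high with four round keys in a row at x -0.092: red power y 0.06, blue tare y 0.02, yellow unit y -0.02, green hold y -0.06. Behind them a sloping display, then the rear deck, 60 mm high, with pan and ring.
- pan_center (a point): Middle of the top face of the balance's round steel pan (82 mm across, 4 mm thick), at x 0.05, y 0, z 0.068 of the balance. The pan lies inside the draught ring.
- case: Open wooden presentation case, fixed, 144 (x) x 62 (y) mm, origin under its middle, x along it. Floor 8 mm thick. Side walls along x 42 mm high, 43 mm apart inside; end walls 24 mm high, 128 mm apart inside. The salt cellar lies along x in the middle, with 2 to 4 mm to the side walls, its rim below their tops, and about 30 mm of finger room at each end.
- cellar: Cut crystal salt cellar with a silver rim, an oblong open dish 68 long (x) x 36 wide (y) x 32 high mm with 8 mm canted corners and upright flat sides, 0.11 to 0.22 kg, walls 7 mm, solid bottom 14 mm. Origin in the middle of its underside, z up. It starts upright in the case.
- pad: Dark blue felt pad, fixed, 160 (x) x 120 (y) x 3 mm, origin under its middle. Two thimbles stand on it, one towards each end in x; between them there is room to set the salt cellar down.
- silver_a: Polished silver thimble, loose, 20 mm across, 25 high, standing mouth down on the -x end of the felt pad; origin in the middle of its underside.
- silver_b: A second silver thimble, same size, standing beside the balance.
- red_thimble: Red enamel thimble with a brass band, same size, standing on the +x end of the felt pad.
- magnifier: Brass magnifier on a short stand, loose, 0.4 kg: foot 60 mm across, stem, tilted lens 68 mm across, 140 mm high in all; origin under the foot.
- check_weight: Brass check weight with a knob, loose, 22 mm across, 40 high, beside the balance; origin under its middle.
- loupe: Black eye loupe, loose, 34 mm across, 32 high, standing in front of the pad; origin under its middle.
- polish_jar: Jar of polish with a blue cap, loose, beside the case, 52 mm across, 50 high; origin under its middle.
- rack: Wooden thimble rack at the back, fixed: base 84 (x) x 354 (y) mm with twelve 31 mm pegs, some with thimbles, 55 mm high in all; its hinged back lies folded flat behind it. Origin under the middle of the base.
- key_power_top (a point): Middle of the top of the red power key's cap (22 mm across); it moves with the key. At rest it stands 50 mm above the balance's origin, 5 mm above its black bezel (38 mm across).
- key_power (a joint): How far the red power key is pressed, m: 0 up, 0.005 fully down. Pushed straight down against a spring, 1.2 N to start and 4 N fully down; comes back up by itself. It counts as pressed beyond 0.0035 and as released below 0.0015.
- key_tare_top (a point): Middle of the top of the blue tare key's cap (22 mm across); it moves with the key. At rest it stands 50 mm above the balance's origin, 5 mm above its black bezel (38 mm across).
- key_tare (a joint): How far the blue tare key is pressed, m: 0 up, 0.005 fully down. Pushed straight down against a spring, 1.2 N to start and 4 N fully down; comes back up by itself. It counts as pressed beyond 0.0035 and as released below 0.0015.
- key_unit_top (a point): Middle of the top of the yellow unit key's cap (22 mm across); it moves with the key. At rest it stands 50 mm above the balance's origin, 5 mm above its black bezel (38 mm across).
- key_unit (a joint): How far the yellow unit key is pressed, m: 0 up, 0.005 fully down. Pushed straight down against a spring, 1.2 N to start and 4 N fully down; comes back up by itself. It counts as pressed beyond 0.0035 and as released below 0.0015.
- key_hold_top (a point): Middle of the top of the green hold key's cap (22 mm across); it moves with the key. At rest it stands 50 mm above the balance's origin, 5 mm above its black bezel (38 mm across).
- key_hold (a joint): How far the green hold key is pressed, m: 0 up, 0.005 fully down. Pushed straight down against a spring, 1.2 N to start and 4 N fully down; comes back up by itself. It counts as pressed beyond 0.0035 and as released below 0.0015.
- draught_ring: Clear glass draught ring with a steel rim, fixed on the balance round the pan: inside diameter 96, outside 102, 50 mm high, its top edge 42 mm above the pan. Origin at the middle of its foot, 60 mm above the balance's origin. Fragile.
Things that resemble listed ones, but are neither listed nor needed, are in the scene too. What is meant by the cellar is not black, and is the larger of those in its own colour.

How it is judged:
On the way, in this order (a step that is already met when the one before it is completed fails the run):
1. the red power key is pressed (value of joint key_power above 0.0035 m), for 0.05 s.
2. the yellow unit key is pressed (value of joint key_unit above 0.0035 m and value of joint key_power below 0.0015 m), for 0.05 s.
3. the unit key comes back up (value of joint key_unit below 0.0015 m), for 0.05 s.
4. the unit key is pressed a second time (value of joint key_unit above 0.0035 m), for 0.05 s.
5. the blue tare key is pressed while the pan is empty (value of joint key_tare above 0.0035 m and value of joint key_unit below 0.0015 m), for 0.05 s.
6. the salt cellar stands on the pan, let go, with the tare key up (horizontal distance between cellar and pan_center below 0.012 m and z of cellar in the frame of pan_center between -0.004 and 0.004 m and angle between cellar's own z axis and vertical below 0.1 rad and contact force between cellar and the fingers below 0.05 N and linear speed of cellar below 0.02 m/s and value of joint key_tare below 0.0015 m), for 0.2 s.
7. the green hold key is pressed with the salt cellar standing free on the pan (value of joint key_hold above 0.0035 m and horizontal distance between cellar and pan_center below 0.012 m and z of cellar in the frame of pan_center between -0.004 and 0.004 m and angle between cellar's own z axis and vertical below 0.1 rad and contact force between cellar and the fingers below 0.05 N), for 0.05 s.
At the end, for the whole second after the job is handed in: The salt cellar stands upright (within 6 degrees), released and at rest on the balance's pan, its middle within 12 mm of the pan's middle, and all four keys are up again (below 1.5 mm) (all of step 6 and value of joint each of key_power, key_unit, key_hold below 0.0015 m); the robot touches nothing.
It fails at once if two keys are down at once (value of joint each of key_power, key_tare above 0.002 m or value of joint each of key_power, key_unit above 0.002 m or value of joint each of key_power, key_hold above 0.002 m or value of joint each of key_tare, key_unit above 0.002 m or value of joint each of key_tare, key_hold above 0.002 m or value of joint each of key_unit, key_hold above 0.002 m).
It fails at once if the hold key is pressed before the salt cellar is on the pan, or the power, unit or tare key is pressed while it is there ((value of joint key_hold above 0.0035 m and not (horizontal distance between cellar and pan_center below 0.012 m and z of cellar in the frame of pan_center between -0.004 and 0.004 m and angle between cellar's own z axis and vertical below 0.1 rad)) or ((horizontal distance between cellar and pan_center below 0.012 m and z of cellar in the frame of pan_center between -0.004 and 0.004 m and angle between cellar's own z axis and vertical below 0.1 rad) and value of joint any of key_power, key_unit, key_tare above 0.0035 m)).
It fails at once if the salt cellar is dropped into the draught ring (faster than 0.35 m/s inside it) or tipped by more than 40 degrees ((horizontal distance between cellar and pan_center below 0.05 m and z of cellar in the frame of pan_center below 0.042 m and linear speed of cellar above 0.35 m/s) or angle between cellar's own z axis and vertical above 0.7 rad).
It fails at once if the glass draught ring is struck or leant on with more than 15 N (contact force between draught_ring and the arm above 15 N or contact force between draught_ring and the fingers above 15 N or contact force between draught_ring and cellar above 15 N).
It fails at once if a thimble, the magnifier, the loupe, the check weight or the jar is knocked over or shifted by more than 15 mm (distance of any of silver_a, silver_b, red_thimble, magnifier, check_weight, polish_jar, loupe from where it was at the start of the episode above 0.015 m or angle between any of silver_a, silver_b, red_thimble, magnifier, check_weight, polish_jar, loupe's own z axis and vertical above 0.4 rad).
It also fails if it takes over 72 s, if anything falls off the work surface, if the arm or the gripper's body presses on something with over 40 N, if the wrist force passes 120 N, or if a joint passes its speed limit or range.

ROBOT

A 6-joint arm with a two-finger parallel gripper is mounted at the origin on the work surface. World frame = base frame: x ahead of the robot, y to its left, z up, the work surface at z = 0. Lengths are in m, angles in rad, forces in N, time in s.
With the tool pointing down it reaches from about 0.325 to 0.775 m from the base axis. Payload 5.5 kg.
Tool frame: the origin (TCP) lies midway between the tips of the shut fingers; the grasp point (between the pads) lies 19 mm behind it; z points along the fingers, y is the line along which they close (so a half turn about z gives the same grasp; the last joint's range is limited). The gripper opens to 85 mm and grips with 20 to 120 N. Pads are 22 mm wide; open, the fingers measure 114 mm over their backs; the gripper's body (76 mm by 85 mm) begins 54 mm behind the grasp point. The pads swing forward as they close: fully open they stand 13 mm farther back than shut.
Start: joints at [-1.213, 0.091, 1.231, -0, 1.82, -0.057], TCP at [0.242, -0.549, 0.231] pointing down, gripper open.
Joint ranges: [-2.87, 2.87], [-0.86, 2.18], [0.17, 2.46], [-1.51, 4.65], [0.06, 2.69], [-2.65, 2.65]. Speed limits (rad/s): [2.57, 2.57, 3.01, 3.14, 3.14, 3.14].

INTERFACE

Orientations are given as a unit quaternion [x, y, z, w].
In Python, from rig import status, vision, workorder gives the robot as it stands. The module is installed in compiled form; this text tells all that it offers.
- The arm moves only by the tool servo_tool, never from a script. Its argument "rows" is a list that holds one entry, the list of rows, each a list of 7 numbers: the gripper's target within -1 to 1 (fully open at 1, half-way at 0, shut at -1), then the shift along the tool's x, y, z scaled (see below), then the turn, a rotation vector about the tool's x, y, z scaled (see below). A call has 1 to 5 rows; each row is the pose to reach, as a shift and turn from the pose commanded when the call began, along the tool's axes at that moment, turning the shorter way round; what a row does not reach only later rows make up. The controller multiplies each number of a shift by 0.5 m and each number of a turn by 2 pi rad. A row lasts 1/12 s, in which the tool goes at most 41.7 mm and 7.16 degrees, less where a joint would pass 70% of its speed; a pose out of reach is approached as far as the arm can. A call with a number of a shift or a turn outside -1 to 1 is refused whole. A call with a gripper value outside its range is refused whole. The fingers move at their own pace and stop on an object; the grip force is fixed at half the most. Time passes only in rows, so rows that repeat a pose let the fingers close. It gives the time, the measured TCP pose, the force, the opening and the grip force at its end, in the units of the state.
- status.observe(): the state, without advancing time (a new reading comes with each control period).
- vision.snapshot(name): name is "scene" or "side" or "wrist"; returns the picture (400x640x3 uint8, red, green, blue); there is no depth.
- vision.get_calibration(name): a dict with "fx", "fy", "cx", "cy" (pixels), "pose" (4x4, takes a point from camera to world coordinates). Camera axes: x right, y down, z forward; pixel columns grow to the right and rows downward; lengths in m; the calibration is good to about 2 mm. The wrist camera is an equidistant fisheye: a pixel r from the principal point sees the ray r / f radians off the axis. A picture is of the moment at which its call begins: read the wrist's pose just before it. get_calibration takes no time and is no camera call; for the wrist camera it gives the pose at the moment of the call.
- workorder.finish_job(): hands the job in; it is judged then, once.
Trained networks look in the newest picture that a camera, given by its name, has taken for a name from the list of things; names that differ only in an ending like _2 or _b are one class to them, and where a whole thing is asked for, a point or a joint stands for the part that bears it (a point fixed in the world has none). Each returns a list of dicts, best first, with "p" (0 to 1); they miss things now and then, are a little off and sometimes report something else, mostly with a low value. They report only what shows in the picture. A call takes as long as a camera call. They do not tell look-alikes from the thing itself.
- vision.boxes_of(thing, camera): "xyz" ([x, y, z] in m, in world coordinates, good to about 4 mm: the middle of the surface that is visible of it).
- vision.mark_of(thing, camera): "xyz" ([x, y, z] in m, in world coordinates, good to about 4 mm: a listed point, or the origin of a listed thing).
The state is a dict: "time": time; "qpos": joint angles; "joint_vel": joint speeds; "effort": joint torques, N m; "position": TCP position; "tool_rot": TCP orientation; "ft_force": force on the tool from outside, world axes, zero at the start; "torque": the same for the moment, N m; "opening": finger opening in m; "grip_force": force on a finger pad.
Only numpy, scipy, OpenCV 4.12 (cv2) and the standard library are available. Lean on these libraries where they do the work, as an engineer would, in place of code of your own. Each camera call takes 0.05 s, during which the arm holds its last target. There are 200 camera calls.

## Working session

There is one attempt and no reset: what is moved stays moved. The work goes in short steps, Python scripts to look and compute and a tool call to move; the robot and the scene stay as the last step left them, time stands still between calls to the robot, and variables do not carry over. Pictures are saved under pics/ and viewed, at most 10 in all, crops included, and the job is handed in when it is done.

Besides the shell and the picture viewer there is one more tool, called after "Emit:" by a JSON object that holds its "method" and its "body", one argument or row to a line. servo_tool: Moves the arm, as the interface text tells. Shifts and turns lie within -1 to 1; 1 stands for 0.5 m of shift or 2 pi rad of turn. Its arguments: {"type":"object","properties":{"rows":{"type":"array"}},"required":["rows"]}

```bash
mkdir -p pics
python3 - <<'E'
from rig import status, vision
import cv2,numpy as np
s=status.observe();print(s['time'],s['position'],s['tool_rot'],s['opening'])
for c in ['scene','side']:
    im=vision.snapshot(c);cv2.imwrite(f'pics/{c}0.png',im[:,:,::-1])
    k=vision.get_calibration(c);print(c,k['fx'],np.round(k['pose'],3).tolist())
    for t in ['balance','case','cellar','pad','pan_center','key_power_top','key_hold_top','key_tare_top','key_unit_top','draught_ring','silver_a','red_thimble','magnifier','check_weight','loupe','polish_jar']:
        r=vision.mark_of(t,c)
        print(t,[(round(d['p'],2),np.round(d['xyz'],3).tolist()) for d in r if d['p']>.25][:4])
print(status.observe()['time'])
E
```

```text
0.0 [ 0.24169838 -0.54886269  0.23014482] [ 9.78573055e-01  2.05897632e-01 -1.36792573e-04 -9.60722871e-04] 0.08529369364439798
scene 442.3140419945763 [[0.863, 0.306, -0.402, 0.947], [0.505, -0.546, 0.668, -0.787], [-0.015, -0.779, -0.626, 0.801], [0.0, 0.0, 0.0, 1.0]]
balance [(0.8, [0.571, -0.214, 0.013]), (0.65, [0.484, 0.203, 0.011])]
case [(0.74, [0.511, 0.264, 0.01])]
cellar [(0.8, [0.208, 0.34, 0.001]), (0.61, [0.506, 0.269, 0.02]), (0.53, [0.247, 0.255, -0.002]), (0.47, [0.582, -0.332, 0.013])]
pad [(0.71, [0.525, 0.008, 0.01])]
pan_center [(0.58, [0.625, -0.215, 0.08])]
key_power_top [(0.48, [0.493, -0.137, 0.065])]
key_hold_top [(0.64, [0.507, 0.269, 0.018]), (0.57, [0.475, -0.26, 0.066]), (0.52, [0.624, -0.218, 0.08])]
key_tare_top [(0.56, [0.486, -0.177, 0.07])]
key_unit_top [(0.57, [0.481, -0.219, 0.065])]
draught_ring [(0.83, [0.624, -0.22, 0.075])]
silver_a [(0.6, [0.479, -0.003, 0.016])]
red_thimble [(0.5, [0.599, 0.034, 0.016]), (0.38, [0.37, -0.019, 0.016])]
magnifier [(0.71, [0.68, -0.012, 0.011]), (0.67, [0.8, -0.04, 0.013])]
check_weight [(0.46, [0.581, -0.333, 
[... 521 characters left out ...]
, [0.623, -0.219, 0.079])]
key_power_top [(0.39, [0.494, -0.139, 0.066])]
key_hold_top [(0.64, [0.53, 0.007, 0.013]), (0.53, [0.624, -0.219, 0.08]), (0.39, [0.476, -0.258, 0.065])]
key_tare_top [(0.42, [0.486, -0.18, 0.065])]
key_unit_top [(0.35, [0.48, -0.22, 0.066])]
draught_ring [(0.61, [0.624, -0.221, 0.069]), (0.4, [0.677, -0.008, 0.011])]
silver_a [(0.53, [0.524, -0.09, 0.012]), (0.48, [0.473, -0.002, 0.016])]
red_thimble [(0.57, [0.482, 0.204, 0.012]), (0.55, [0.594, 0.031, 0.017])]
magnifier [(0.77, [0.679, -0.007, 0.011])]
check_weight [(0.49, [0.599, 0.032, 0.013]), (0.41, [0.626, -0.218, 0.078])]
loupe [(0.55, [0.371, -0.028, 0.015])]
polish_jar [(0.64, [0.481, 0.201, 0.011])]
1.7
```

View pics/scene0.png

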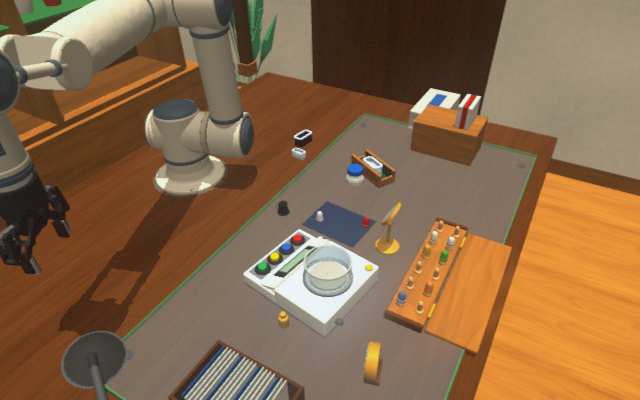

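View pics/side0.png

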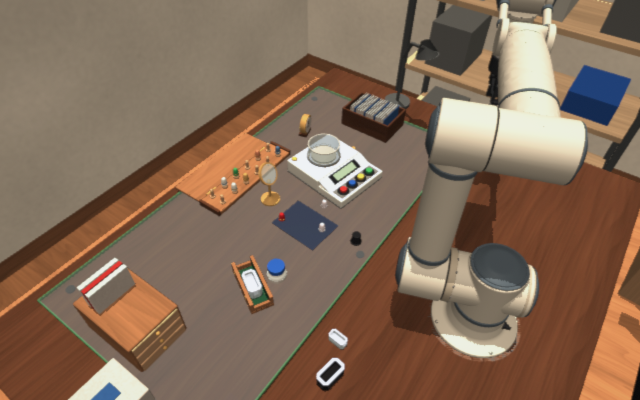

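The scene picture shows three dishes: black-filled at (302,137), small white at (299,154), and a clear one in the case at (373,163). In the side picture they are at (330,373), (338,339) and (252,283). The cellar in the case fits: it isn't black, is larger than the white one and lies where described. I'll confirm this in an enlarged crop and refine the poses.

```bash
cat > h.py <<'E'
from rig import status, vision
import cv2,numpy as np
from scipy.spatial.transform import Rotation as R
def ray(k,u,v):
    d=k['pose'][:3,:3]@np.array([(u-k['cx'])/k['fx'],(v-k['cy'])/k['fy'],1]);return np.array(k['pose'][:3,3]),d
def onz(k,u,v,z):
    o,d=ray(k,u,v);return o+d*(z-o[2])/d[2]
def proj(k,P):
    T=np.linalg.inv(k['pose']);p=T[:3,:3]@np.asarray(P)+T[:3,3];return k['fx']*p[0]/p[2]+k['cx'],k['fy']*p[1]/p[2]+k['cy']
E
python3 - <<'E'
from h import *
hs={'red':((-4,6),.065),'yel':((20,32),.065),'grn':((50,80),.065),'blu':((105,125),.065)}
crops=[]
for c in ['scene','side']:
    im=cv2.imread(f'pics/{c}0.png');k=vision.get_calibration(c)
    hsv=cv2.cvtColor(im,cv2.COLOR_BGR2HSV).astype(int)
    cen={'red':(.494,-.138),'blu':(.486,-.178),'yel':(.481,-.219),'grn':(.475,-.259)}
    for n,((a,b),z) in hs.items():
        u,v=proj(k,(*cen[n],.060));H=(hsv[...,0]+10)%180-10
        m=(H>=a)&(H<=b)&(hsv[...,1]>120)&(hsv[...,2]>50)
        y,x=np.nonzero(m);q=np.hypot(x-u,y-v)<9
        print(c,n,q.sum(),np.round(onz(k,x[q].mean(),y[q].mean(),.060),4)[:2])
    u,v=map(int,proj(k,(.507,.268,.03)))
    crops.append(cv2.resize(im[v-32:v+32,u-32:u+32],(400,400),interpolation=cv2.INTER_CUBIC));print('crop',c,u-32,v-32)
    u,v=map(int,proj(k,(.225,.3,.02)))
    crops.append(cv2.resize(im[v-32:v+32,u-32:u+32],(200,200),interpolation=cv2.INTER_CUBIC))
a=np.hstack([crops[0],crops[2]]);b=np.hstack([crops[1],crops[3]]);b=cv2.copyMakeBorder(b,0,0,0,400,0)
cv2.imwrite('pics/crop.png',np.vstack([a,b]))
E
```

```text
scene red 63 [ 0.4924 -0.139 ]
scene yel 70 [ 0.48   -0.2181]
scene grn 61 [ 0.4732 -0.2571]
scene blu 54 [ 0.4856 -0.1775]
crop scene 340 135
side red 47 [ 0.4942 -0.138 ]
side yel 41 [ 0.482  -0.2167]
side grn 33 [ 0.4752 -0.2558]
side blu 38 [ 0.4884 -0.1775]
crop side 220 251
```

View pics/crop.png

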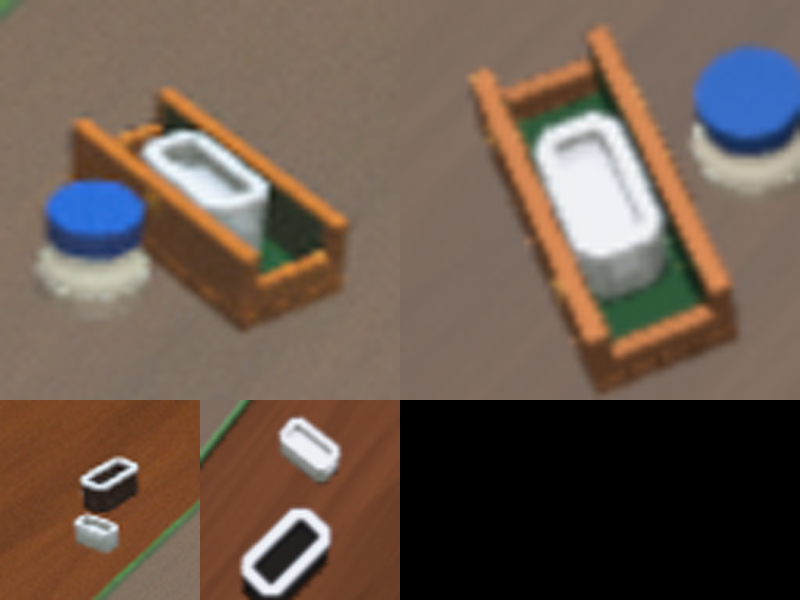

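The crop confirms it: the clear white dish in the case is the larger of the two in that colour, and the other large one is black. Next I'll get the case yaw from the wall-top corners.

Run:
```python
from h import *
z=.054
for c,o,pts in [('side',(220,251),[(83,73),(194,338),(200,30),(322,285)]),('scene',(340,135),[(83,122),(252,260),(167,92),(341,222)])]:
    k=vision.get_calibration(c)
    P=[onz(k,o[0]+(p[0]+.5)/6.25-.5,o[1]+(p[1]+.5)/6.25-.5,z)[:2] for p in pts]
    for i in (0,2):
        d=P[i+1]-P[i];print(c,np.round(P[i],4),np.round(P[i+1],4),'len',np.linalg.norm(d).round(4),'yaw',np.degrees(np.arctan2(d[1],d[0])).round(1))
    print('mid',np.mean(P,0).round(4))
    # cellar rim (z=.012+.008+.032=.052): centroid of bright pixels
    im=cv2.imread(f'pics/{c}0.png')
    # pad corner-based yaw
    hsv=cv2.cvtColor(im,cv2.COLOR_BGR2HSV);u,v=map(int,proj(k,(.527,.008,.015)))
    m=((hsv[...,0]>105)&(hsv[...,0]<130)&(hsv[...,1]>90)).astype(np.uint8)
    m=cv2.morphologyEx(m,cv2.MORPH_CLOSE,np.ones((9,9)))
    n,l,_,_=cv2.connectedComponentsWithStats(m)
    y,x=np.nonzero(l==l[v,u]);W=np.array([onz(k,a,b,.015)[:2] for a,b in zip(x,y)],np.float32)
    r=cv2.minAreaRect(W*1000);print('pad',r)
```

```text
side [0.5819 0.2586] [0.459  0.3273] len 0.1408 yaw 150.8
side [0.5568 0.2124] [0.4337 0.2792] len 0.1401 yaw 151.5
mid [0.5078 0.2694]
pad ((755.1307373046875, -470.647216796875), (3397.664794921875, 2091.1875), 36.93696594238281)
scene [0.4347 0.2755] [0.5575 0.2071] len 0.1406 yaw -29.1
scene [0.4591 0.3214] [0.5815 0.2562] len 0.1386 yaw -28.0
mid [0.5082 0.2651]
pad ((-96.7593994140625, 651.78466796875), (4263.837890625, 2759.8037109375), 26.975971221923828)
```

Emit:
{"method": "servo_tool", "body": {
  "rows": [
    [[-1,0.264,-0.183,0,0,0,0.066],[-1,0.264,-0.183,0,0,0,0.066],[-1,0.264,-0.183,0,0,0,0.066],[-1,0.264,-0.183,0,0,0,0.066],[-1,0.264,-0.183,0,0,0,0.066]]
  ]
}}

```text
time: 2.12
position: [0.329, -0.4075, 0.2323]
tool_rot: [1.0, 0.002, 0.001, -0.001]
ft_force: [0.7, 0.1, -0.4]
opening: 0.0257
grip_force: 0.0
```

Emit:
{"method": "servo_tool", "body": {
  "rows": [
    [[-1,0.168,-0.274,0.04,0,0,0],[-1,0.168,-0.274,0.04,0,0,0],[-1,0.168,-0.274,0.04,0,0,0],[-1,0.168,-0.274,0.04,0,0,0],[-1,0.168,-0.274,0.04,0,0,0]]
  ]
}}

```text
time: 2.53
position: [0.4122, -0.2702, 0.2105]
tool_rot: [1.0, 0.003, 0.0, -0.001]
ft_force: [0.1, -0.1, 0.1]
opening: -0.0003
grip_force: 0.0
```

Emit:
{"method": "servo_tool", "body": {
  "rows": [
    [[-1,0.168,-0.274,0.2,0,0,0],[-1,0.168,-0.274,0.2,0,0,0],[-1,0.168,-0.274,0.2,0,0,0],[-1,0.168,-0.274,0.2,0,0,0],[-1,0.168,-0.274,0.2,0,0,0]]
  ]
}}

```text
time: 2.95
position: [0.4939, -0.1354, 0.1084]
tool_rot: [1.0, 0.001, -0.001, -0.001]
ft_force: [0.2, 0.4, -0.1]
opening: -0.0001
grip_force: 0.0
```

Emit:
{"method": "servo_tool", "body": {
  "rows": [
    [[-1,0,0,0,0,0,0],[-1,0,0,0,0,0,0],[-1,0,0,0,0,0,0]]
  ]
}}

```text
time: 3.2
position: [0.4938, -0.1392, 0.1121]
tool_rot: [1.0, -0.0, 0.0, 0.0]
ft_force: [-0.2, -0.6, 0.9]
opening: -0.0002
grip_force: 0.0
```

Run:
```python
from h import *
s=status.observe();print(s['time'],s['position'],s['tool_rot'],s['ft_force'],s['opening'])
im=vision.snapshot('wrist');k=vision.get_calibration('wrist');cv2.imwrite('pics/w1.png',im[:,:,::-1])
for t in ['key_power_top','key_tare_top','key_unit_top','key_hold_top','pan_center','balance']:
    print(t,[(round(d['p'],2),np.round(d['xyz'],4).tolist()) for d in vision.mark_of(t,'wrist')][:3])
```

```text
3.2 [ 0.49377005 -0.13919949  0.11211087] [ 9.99999819e-01 -3.82454120e-05  3.54067381e-04  4.85254067e-04] [-0.1773308  -0.57220216  0.85089326] -0.0002046784765472988
key_power_top [(0.7, [0.4962, -0.1382, 0.066])]
key_tare_top [(0.57, [0.4886, -0.1821, 0.0603])]
key_unit_top [(0.64, [0.4781, -0.2186, 0.0656]), (0.33, [0.626, -0.2201, 0.0811])]
key_hold_top [(0.61, [0.4772, -0.2561, 0.0647]), (0.45, [0.5303, -0.0846, 0.0144])]
pan_center [(0.59, [0.622, -0.222, 0.077]), (0.3, [0.4762, -0.2554, 0.066])]
balance [(0.56, [0.5748, -0.2108, 0.0118])]
```

View pics/w1.png

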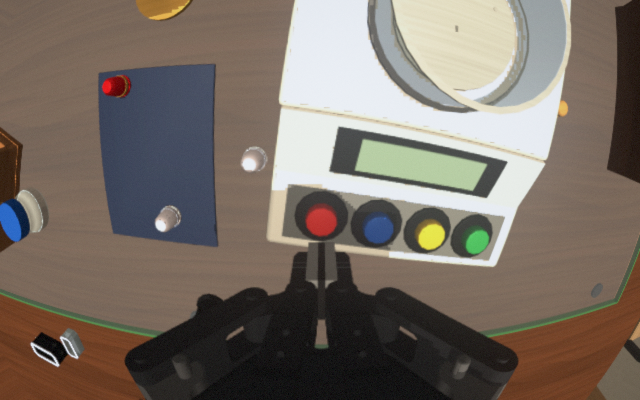

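The wrist picture shows the closed fingertip just in front of the red key (321,221), with blue (379,228), yellow (431,236) and green (476,240) to its right. The key positions agree with my estimates, so I'll press red.

Emit:
{"method": "servo_tool", "body": {
  "rows": [
    [[-1,0,0,0.05,0,0,0],[-1,0,0,0.09,0,0,0],[-1,0,0,0.09,0,0,0],[-1,0,0,0.09,0,0,0]]
  ]
}}

```text
time: 3.88
position: [0.4929, -0.1382, 0.066]
tool_rot: [1.0, -0.0, -0.001, -0.0]
ft_force: [-0.0, 0.3, 1.6]
opening: 0.0002
grip_force: 0.5
```

Emit:
{"method": "servo_tool", "body": {
  "rows": [
    [[-1,0,0,0.008,0,0,0],[-1,0,0,0.012,0,0,0],[-1,0,0,0.012,0,0,0],[-1,0,0,0.012,0,0,0]]
  ]
}}

```text
time: 4.22
position: [0.4945, -0.1386, 0.0616]
tool_rot: [1.0, 0.0, 0.001, 0.0]
ft_force: [0.2, 0.2, 4.8]
opening: -0.0002
grip_force: 1.7
```

Emit:
{"method": "servo_tool", "body": {
  "rows": [
    [[-1,0,0,0.002,0,0,0],[-1,0,0,0.002,0,0,0]]
  ]
}}

```text
time: 4.38
position: [0.4945, -0.1386, 0.061]
tool_rot: [1.0, 0.0, 0.001, 0.001]
ft_force: [-0.8, -0.5, 7.1]
opening: -0.0001
grip_force: 3.6
```

Emit:
{"method": "servo_tool", "body": {
  "rows": [
    [[-1,0,0,0.002,0,0,0],[-1,0,0,0.002,0,0,0]]
  ]
}}

```text
time: 4.55
position: [0.4945, -0.1386, 0.0609]
tool_rot: [1.0, 0.0, 0.001, 0.001]
ft_force: [-3.0, 0.1, 11.4]
opening: 0.0002
grip_force: 5.9
```

Emit:
{"method": "servo_tool", "body": {
  "rows": [
    [[-1,0,0,-0.056,0,0,0],[-1,0,0,-0.056,0,0,0],[-1,-0.025,0.161,-0.056,0,0,0],[-1,-0.025,0.161,-0.056,0,0,0],[-1,-0.025,0.161,-0.056,0,0,0]]
  ]
}}

```text
time: 4.97
position: [0.48, -0.2239, 0.0862]
tool_rot: [1.0, -0.002, -0.0, 0.002]
ft_force: [-0.4, 0.3, -0.0]
opening: 0.0
grip_force: 0.0
```

Emit:
{"method": "servo_tool", "body": {
  "rows": [
    [[-1,0,0,0,0,0,0],[-1,0,0,0.035,0,0,0],[-1,0,0,0.045,0,0,0],[-1,0,0,0.054,0,0,0],[-1,0,0,0.054,0,0,0]]
  ]
}}

```text
time: 5.38
position: [0.4812, -0.2179, 0.061]
tool_rot: [1.0, 0.001, -0.0, 0.0]
ft_force: [-5.3, 0.9, 8.7]
opening: -0.0003
grip_force: 4.3
```

Emit:
{"method": "servo_tool", "body": {
  "rows": [
    [[-1,0,0,0,0,0,0],[-1,0,0,0.001,0,0,0]]
  ]
}}

```text
time: 5.55
position: [0.4812, -0.2179, 0.0609]
tool_rot: [1.0, 0.001, -0.0, 0.0]
ft_force: [-6.7, 1.1, 13.3]
opening: 0.0001
grip_force: 6.7
```

Emit:
{"method": "servo_tool", "body": {
  "rows": [
    [[-1,0,0,-0.045,0,0,0],[-1,0,0,-0.045,0,0,0],[-1,0,0,-0.045,0,0,0],[-1,-0.004,0,-0.045,0,0,0]]
  ]
}}

```text
time: 5.88
position: [0.4793, -0.2179, 0.0808]
tool_rot: [1.0, 0.001, -0.0, -0.0]
ft_force: [-0.0, 0.6, 0.4]
opening: 0.0001
grip_force: 0.0
```

Emit:
{"method": "servo_tool", "body": {
  "rows": [
    [[-1,0,0,0.026,0,0,0],[-1,0,0,0.026,0,0,0],[-1,0,0,0.026,0,0,0]]
  ]
}}

```text
time: 6.13
position: [0.4781, -0.218, 0.066]
tool_rot: [1.0, 0.0, -0.002, -0.001]
ft_force: [-0.1, 0.2, 1.0]
opening: 0.0005
grip_force: 0.5
```

Emit:
{"method": "servo_tool", "body": {
  "rows": [
    [[-1,0,0,0.004,0,0,0],[-1,0,0,0.004,0,0,0]]
  ]
}}

```text
time: 6.3
position: [0.4789, -0.2185, 0.0656]
tool_rot: [1.0, 0.0, -0.001, -0.0]
ft_force: [-1.0, 0.6, 1.8]
opening: -0.0
grip_force: 0.6
```

Emit:
{"method": "servo_tool", "body": {
  "rows": [
    [[-1,0,0,0.004,0,0,0],[-1,0,0,0.004,0,0,0]]
  ]
}}

```text
time: 6.47
position: [0.4793, -0.2187, 0.0642]
tool_rot: [1.0, 0.0, 0.0, 0.0]
ft_force: [-1.2, 0.7, 1.0]
opening: 0.0
grip_force: 1.0
```

Emit:
{"method": "servo_tool", "body": {
  "rows": [
    [[-1,0,0,0.004,0,0,0],[-1,0,0,0.004,0,0,0]]
  ]
}}

```text
time: 6.63
position: [0.4794, -0.2188, 0.0624]
tool_rot: [1.0, 0.0, 0.0, 0.0]
ft_force: [-0.4, -0.2, 2.7]
opening: 0.0001
grip_force: 1.5
```

Emit:
{"method": "servo_tool", "body": {
  "rows": [
    [[-1,0,0,0.003,0,0,0],[-1,0,0,0.003,0,0,0]]
  ]
}}

```text
time: 6.8
position: [0.4794, -0.2188, 0.0611]
tool_rot: [1.0, 0.0, 0.0, 0.0]
ft_force: [-0.9, 0.8, 4.1]
opening: 0.0004
grip_force: 1.9
```

Contact starts at a measured z of about 0.066 and the key bottoms at about 0.061, following the spring curve. Red and both yellow presses are therefore good; blue is next.

Emit:
{"method": "servo_tool", "body": {
  "rows": [
    [[-1,0,0,-0.051,0,0,0],[-1,0,0,-0.051,0,0,0],[-1,0.015,-0.081,-0.051,0,0,0],[-1,0.015,-0.081,-0.051,0,0,0],[-1,0.015,-0.081,-0.051,0,0,0]]
  ]
}}

```text
time: 7.22
position: [0.487, -0.1769, 0.0859]
tool_rot: [1.0, 0.001, 0.0, -0.0]
ft_force: [0.5, -0.5, 0.0]
opening: 0.0001
grip_force: 0.0
```

Emit:
{"method": "servo_tool", "body": {
  "rows": [
    [[-1,0,0,0,0,0,0],[-1,0,0,0.03,0,0,0],[-1,0,0,0.045,0,0,0],[-1,0,0,0.051,0,0,0],[-1,0,0,0.052,0,0,0]]
  ]
}}

```text
time: 7.63
position: [0.4864, -0.1788, 0.061]
tool_rot: [1.0, -0.0, -0.0, 0.0]
ft_force: [-3.4, 1.2, 8.3]
opening: 0.0
grip_force: 4.0
```

Emit:
{"method": "servo_tool", "body": {
  "rows": [
    [[-1,0,0,0,0,0,0],[-1,0,0,0,0,0,0]]
  ]
}}

```text
time: 7.8
position: [0.4864, -0.1788, 0.061]
tool_rot: [1.0, -0.0, -0.0, 0.0]
ft_force: [-2.8, -0.4, 6.1]
opening: -0.0002
grip_force: 2.9
```

Emit:
{"method": "servo_tool", "body": {
  "rows": [
    [[-1,0,0,-0.3,0,0,0],[-1,0,0,-0.3,0,0,0],[-1,0.013,-0.1,-0.3,0,0,0],[-1,0.013,-0.1,-0.3,0,0,0],[-1,0.013,-0.1,-0.3,0,0,0]]
  ]
}}

```text
time: 8.22
position: [0.4956, -0.1264, 0.2186]
tool_rot: [1.0, 0.001, 0.006, 0.001]
ft_force: [0.4, 0.5, 0.8]
opening: -0.0003
grip_force: 0.0
```

Emit:
{"method": "servo_tool", "body": {
  "rows": [
    [[1,0.015,-0.39,0,0,0,0],[1,0.015,-0.39,0,0,0,0],[1,0.015,-0.39,0,0,0,0],[1,0.015,-0.39,0,0,0,0],[1,0.015,-0.39,0,0,0,0]]
  ]
}}

```text
time: 8.63
position: [0.5003, 0.0693, 0.2097]
tool_rot: [1.0, 0.0, -0.0, -0.0]
ft_force: [0.2, 0.5, -0.4]
opening: 0.0603
grip_force: 0.0
```

Emit:
{"method": "servo_tool", "body": {
  "rows": [
    [[1,0.015,-0.4,0,0,0,-0.085],[1,0.015,-0.4,0,0,0,-0.085],[1,0.015,-0.4,0,0,0,-0.085],[1,0.015,-0.4,0,0,0,-0.085],[1,0.015,-0.4,0,0,0,-0.085]]
  ]
}}

```text
time: 9.05
position: [0.5079, 0.2691, 0.2094]
tool_rot: [0.964, 0.267, -0.0, -0.0]
ft_force: [0.3, -1.1, -1.0]
opening: 0.0852
grip_force: 0.0
```

Emit:
{"method": "servo_tool", "body": {
  "rows": [
    [[1,0,0,0,0,0,-0.084],[1,0,0,0,0,0,-0.084],[1,0,0,0,0,0,-0.084],[1,0,0,0,0,0,-0.084],[1,0,0,0,0,0,-0.084]]
  ]
}}

```text
time: 9.47
position: [0.5084, 0.2663, 0.2093]
tool_rot: [0.861, 0.509, -0.001, 0.0]
ft_force: [0.8, -0.5, -0.2]
opening: 0.0853
grip_force: 0.0
```

Run:
```python
from h import *
s=status.observe();print(s['time'],s['position'],s['tool_rot'],s['opening'])
im=vision.snapshot('wrist');k=vision.get_calibration('wrist');cv2.imwrite('pics/w2.png',im[:,:,::-1])
print({a:np.round(k[a],4).tolist() for a in k})
for t in ['cellar','case']:
    print(t,[(round(d['p'],2),np.round(d['xyz'],4).tolist()) for d in vision.mark_of(t,'wrist')][:3])
```

```text
9.4667 [0.50836517 0.26634872 0.20931274] [ 8.60740436e-01  5.09043573e-01 -7.36511660e-04  1.52421188e-05] 0.0852590677652799
{'fx': 309.7069, 'fy': 309.7069, 'cx': 321.0189, 'cy': 194.4782, 'pose': [[0.8749, -0.4573, -0.1594, 0.5491], [-0.4843, -0.8268, -0.2862, 0.3394], [-0.0009, 0.3276, -0.9448, 0.351], [0.0, 0.0, 0.0, 1.0]]}
cellar [(0.94, [0.5043, 0.2711, 0.0238]), (0.59, [0.2456, 0.2575, -0.0007])]
case [(0.72, [0.5057, 0.2678, 0.0063]), (0.28, [0.4765, -0.0029, 0.012])]
```

View pics/w2.png

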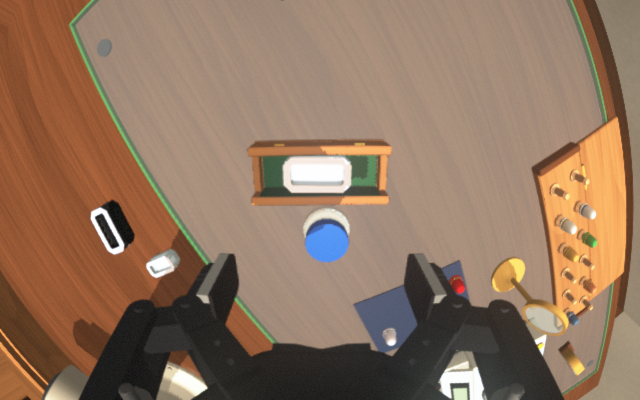

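```bash
cat >> h.py <<'E'
def wz(k,u,v,z):
    x=(u-k['cx'])/k['fx'];y=(v-k['cy'])/k['fy'];t=np.hypot(x,y);s=np.sin(t)/t
    d=np.array(k['pose'])[:3,:3]@np.array([x*s,y*s,np.cos(t)]);o=np.array(k['pose'])[:3,3];return o+d*(z-o[2])/d[2]
E
python3 - <<'E'
from h import *
k=vision.get_calibration('wrist');im=cv2.imread('pics/w2.png')
c=im[125:225,235:405];cv2.imwrite('pics/w2c.png',cv2.resize(c,(850,500),interpolation=cv2.INTER_CUBIC)[:,25:825])
m=np.zeros(im.shape[:2],np.uint8);g=im.min(2);m[145:200,265:375]=(g[145:200,265:375]>135)
n,l,st,ce=cv2.connectedComponentsWithStats(m);i=1+np.argmax(st[1:,4]);print(st[i],ce[i])
y,x=np.nonzero(l==i);W=np.array([wz(k,a,b,.052)[:2] for a,b in zip(x,y)],np.float32)
print(cv2.minAreaRect(W*1000))
for p in [(248.5,148),(390.5,141.5),(253,203),(388,202)]:print(p,wz(k,*p,.054).round(4))
E
```

```text
[ 283  155   69   38 2410] [317.01244813 173.92780083]
((505.6146240234375, 269.97210693359375), (38.500999450683594, 68.9737319946289), 60.759376525878906)
(248.5, 148) [0.46  0.327 0.054]
(390.5, 141.5) [0.5854 0.2641 0.054 ]
(253, 203) [0.4324 0.2759 0.054 ]
(388, 202) [0.5556 0.2081 0.054 ]
```

View pics/w2c.png

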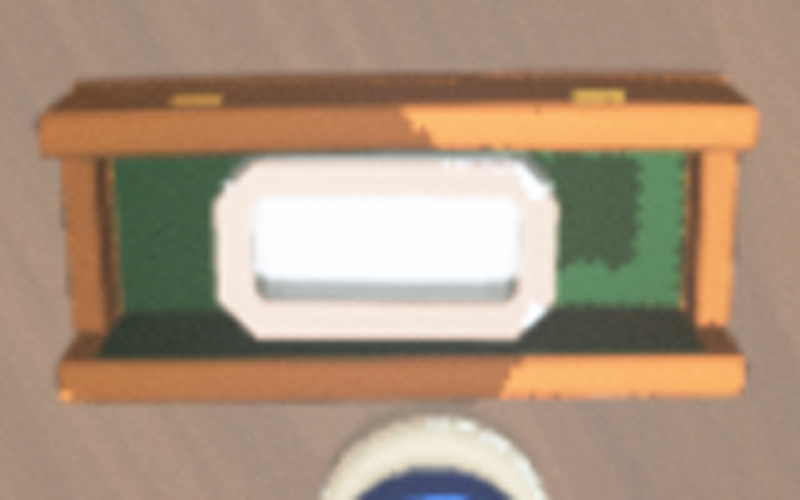

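Emit:
{"method": "servo_tool", "body": {
  "rows": [
    [[1,0.002,-0.005,0.29,0,0,0],[1,0.002,-0.005,0.29,0,0,0],[1,0.002,-0.005,0.29,0,0,0],[1,0.002,-0.005,0.29,0,0,0],[1,0.002,-0.005,0.29,0,0,0]]
  ]
}}

```text
time: 10.03
position: [0.5029, 0.267, 0.0578]
tool_rot: [0.863, 0.506, -0.006, -0.001]
ft_force: [-0.4, -0.2, -1.8]
opening: 0.0852
grip_force: 0.0
```

Emit:
{"method": "servo_tool", "body": {
  "rows": [
    [[1,0,0,0,0,0,0],[1,0,0,0.03,0,0,0],[1,0,0,0.06,0,0,0],[1,0,0,0.06,0,0,0]]
  ]
}}

```text
time: 10.37
position: [0.5068, 0.2689, 0.0357]
tool_rot: [0.863, 0.506, 0.0, 0.0]
ft_force: [0.2, 1.0, -0.8]
opening: 0.0855
grip_force: 0.0
```

Emit:
{"method": "servo_tool", "body": {
  "rows": [
    [[1,0,0,0.02,0,0,0],[1,0,0,0.032,0,0,0],[1,0,0,0.032,0,0,0]]
  ]
}}

```text
time: 10.62
position: [0.5065, 0.2689, 0.0191]
tool_rot: [0.862, 0.506, -0.0, -0.0]
ft_force: [-0.0, -0.1, -1.1]
opening: 0.0854
grip_force: 0.0
```

Emit:
{"method": "servo_tool", "body": {
  "rows": [
    [[-1,0,0,0.002,0,0,0],[-1,0,0,0.002,0,0,0],[-1,0,0,0.002,0,0,0],[-1,0,0,0.002,0,0,0],[-1,0,0,0.002,0,0,0]]
  ]
}}

```text
time: 11.03
position: [0.507, 0.2692, 0.0193]
tool_rot: [0.862, 0.506, 0.001, 0.0]
ft_force: [-0.5, -0.4, 3.5]
opening: 0.0673
grip_force: 69.7
```

Emit:
{"method": "servo_tool", "body": {
  "rows": [
    [[-1,0,0,-0.02,0,0,0],[-1,0,0,-0.04,0,0,0],[-1,0,0,-0.06,0,0,0],[-1,0,0,-0.06,0,0,0]]
  ]
}}

```text
time: 11.37
position: [0.5078, 0.2695, 0.0516]
tool_rot: [0.862, 0.506, 0.002, 0.0]
ft_force: [0.2, 0.7, -1.2]
opening: 0.0666
grip_force: 69.3
```

Emit:
{"method": "servo_tool", "body": {
  "rows": [
    [[-1,0,0,-0.124,0,0,0],[-1,0,0,-0.124,0,0,0],[-1,-0.05,0.1,-0.124,0,0,0],[-1,-0.05,0.1,-0.124,0,0,0],[-1,-0.05,0.1,-0.124,0,0,0]]
  ]
}}

```text
time: 11.78
position: [0.5397, 0.22, 0.1106]
tool_rot: [0.863, 0.505, 0.0, 0.001]
ft_force: [-0.5, 1.2, -1.8]
opening: 0.0668
grip_force: 69.3
```

Emit:
{"method": "servo_tool", "body": {
  "rows": [
    [[-1,-0.101,0.2,0,0,0,0],[-1,-0.101,0.2,0,0,0,0],[-1,-0.101,0.2,0,0,0,0],[-1,-0.101,0.2,0.06,0,0,0],[-1,-0.101,0.2,0.06,0,0,0]]
  ]
}}

```text
time: 12.2
position: [0.5985, 0.1281, 0.0741]
tool_rot: [0.863, 0.505, -0.004, -0.002]
ft_force: [-1.8, 0.1, -4.4]
opening: 0.0671
grip_force: 69.1
```

Emit:
{"method": "servo_tool", "body": {
  "rows": [
    [[-1,0,0,0.05,0,0,0],[-1,0,0,0.1,0,0,0],[-1,0,0,0.115,0,0,0],[-1,0,0,0.12,0,0,0],[-1,0,0,0.12,0,0,0]]
  ]
}}

```text
time: 12.62
position: [0.5999, 0.1306, 0.02]
tool_rot: [0.862, 0.507, -0.001, -0.0]
ft_force: [0.3, 0.0, -1.6]
opening: 0.0669
grip_force: 69.2
```

Emit:
{"method": "servo_tool", "body": {
  "rows": [
    [[-1,0,0,0.006,0,0,0],[-1,0,0,0.012,0,0,0],[-1,0,0,0.012,0,0,0]]
  ]
}}

```text
time: 12.87
position: [0.6011, 0.1301, 0.0151]
tool_rot: [0.862, 0.506, 0.001, 0.0]
ft_force: [-0.2, 0.2, -1.8]
opening: 0.0672
grip_force: 69.2
```

Emit:
{"method": "servo_tool", "body": {
  "rows": [
    [[-1,0,0,0.004,0,0,0],[-1,0,0,0.006,0,0,0],[-1,0,0,0.006,0,0,0]]
  ]
}}

```text
time: 13.12
position: [0.6007, 0.1299, 0.0113]
tool_rot: [0.862, 0.506, 0.0, -0.0]
ft_force: [-0.9, -0.2, -1.7]
opening: 0.067
grip_force: 69.5
```

Emit:
{"method": "servo_tool", "body": {
  "rows": [
    [[-1,0,0,0.002,0,0,0],[-1,0,0,0.002,0,0,0]]
  ]
}}

```text
time: 13.28
position: [0.6008, 0.1299, 0.0113]
tool_rot: [0.862, 0.506, 0.0, 0.0]
ft_force: [-2.8, -0.3, 4.0]
opening: 0.0669
grip_force: 69.7
```

Emit:
{"method": "servo_tool", "body": {
  "rows": [
    [[1,0,0,0,0,0,0],[1,0,0,0,0,0,0],[1,0,0,0,0,0,0],[1,0,0,0,0,0,0],[1,0,0,-0.03,0,0,0]]
  ]
}}

```text
time: 13.7
position: [0.5986, 0.1296, 0.0217]
tool_rot: [0.862, 0.506, -0.003, -0.001]
ft_force: [-0.2, -0.1, -0.7]
opening: 0.0851
grip_force: 0.0
```

Emit:
{"method": "servo_tool", "body": {
  "rows": [
    [[1,0,0,-0.16,0,0,0],[1,0,0,-0.16,0,0,0],[1,0,0,-0.16,0,0,-0.08],[1,0,0,-0.16,0,0,-0.08],[1,0,0,-0.16,0,0,-0.08]]
  ]
}}

```text
time: 14.12
position: [0.6013, 0.13, 0.1067]
tool_rot: [0.751, 0.661, 0.001, 0.001]
ft_force: [-0.6, -0.3, -0.4]
opening: 0.0855
grip_force: 0.0
```

Emit:
{"method": "servo_tool", "body": {
  "rows": [
    [[1,0,0,0,0,0,-0.09],[1,0,0,0,0,0,-0.09],[1,0,0,0,0,0,-0.09],[1,0,0,0,0,0,-0.09],[1,0,0,0,0,0,-0.09]]
  ]
}}

```text
time: 14.53
position: [0.6007, 0.1299, 0.1051]
tool_rot: [0.537, 0.844, -0.0, -0.0]
ft_force: [-0.3, -0.1, -0.0]
opening: 0.0852
grip_force: 0.0
```

Run:
```python
from h import *
s=status.observe();print(s['time'],s['position'],s['tool_rot'],s['opening'],s['qpos'])
im=vision.snapshot('wrist');k=vision.get_calibration('wrist');cv2.imwrite('pics/w3.png',im[:,:,::-1])
print([(round(d['p'],2),np.round(d['xyz'],4).tolist()) for d in vision.mark_of('cellar','wrist')][:3])
for c in ['side','scene']:
  vision.snapshot(c);print([(round(d['p'],2),np.round(d['xyz'],4).tolist()) for d in vision.mark_of('cellar',c)][:3])
```

```text
14.5333 [0.60070374 0.12990078 0.10514759] [ 5.36586921e-01  8.43845054e-01 -1.95799602e-05 -1.54479652e-05] 0.08523463474331906 [ 1.57623500e-01  1.41446196e-01  1.39957718e+00 -8.87550172e-06
  1.60061837e+00 -2.80398675e-01]
[(0.83, [0.5972, 0.1281, 0.0138])]
[(0.76, [0.2108, 0.3393, -0.0036]), (0.72, [0.6013, 0.1319, 0.0125]), (0.47, [0.2429, 0.2584, 0.0053])]
[(0.61, [0.6031, 0.1322, 0.0129]), (0.47, [0.2078, 0.3388, -0.0007]), (0.41, [0.25, 0.2527, -0.0032])]
```

View pics/w3.png

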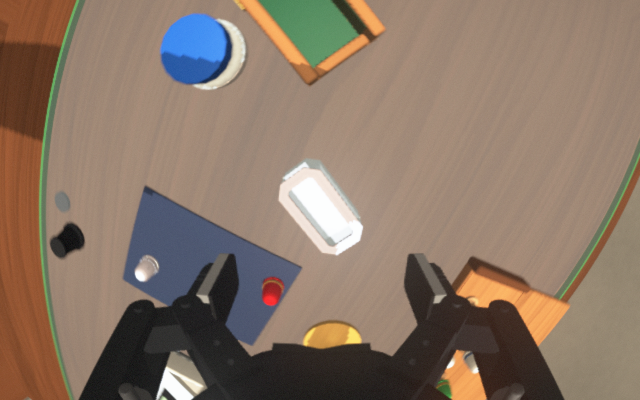

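The wrist picture shows the cellar upright at (320,207), clear of the thimbles, jar and magnifier. I'll finish the turn and take it across its width.

Emit:
{"method": "servo_tool", "body": {
  "rows": [
    [[1,0,0,0,0,0,-0.099],[1,0,0,0,0,0,-0.099],[1,0,0,0,0,0,-0.099],[1,0,0,0,0,0,-0.099],[1,0,0,0,0,0,-0.099]]
  ]
}}

```text
time: 15.25
position: [0.6007, 0.1299, 0.1053]
tool_rot: [0.253, 0.967, 0.0, -0.0]
ft_force: [-0.8, 0.5, 0.1]
opening: 0.0849
grip_force: 0.0
```

Emit:
{"method": "servo_tool", "body": {
  "rows": [
    [[1,0,0,0.06,0,0,0],[1,0,0,0.13,0,0,0],[1,0,0,0.16,0,0,0],[1,0,0,0.17,0,0,0],[1,0,0,0.17,0,0,0]]
  ]
}}

```text
time: 15.67
position: [0.5995, 0.1297, 0.0183]
tool_rot: [0.256, 0.967, -0.001, -0.002]
ft_force: [0.1, 0.6, 0.4]
opening: 0.0853
grip_force: 0.0
```

Emit:
{"method": "servo_tool", "body": {
  "rows": [
    [[-1,0,0,0,0,0,0],[-1,0,0,0,0,0,0],[-1,0,0,0,0,0,0],[-1,0,0,0,0,0,0],[-1,0,0,0,0,0,0]]
  ]
}}

```text
time: 16.08
position: [0.6017, 0.1301, 0.0223]
tool_rot: [0.256, 0.967, 0.001, 0.001]
ft_force: [-0.2, 0.4, -1.5]
opening: 0.0348
grip_force: 61.8
```

Emit:
{"method": "servo_tool", "body": {
  "rows": [
    [[-1,0,0,0,0,0,0],[-1,0,0,0,0,0,0],[-1,0,0,0,0,0,0]]
  ]
}}

```text
time: 16.33
position: [0.6018, 0.1301, 0.0222]
tool_rot: [0.256, 0.967, 0.001, 0.001]
ft_force: [0.0, -0.6, 5.3]
opening: 0.0348
grip_force: 62.8
```

Emit:
{"method": "servo_tool", "body": {
  "rows": [
    [[-1,0,0,-0.05,0,0,0],[-1,0,0,-0.13,0,0,0],[-1,0,0,-0.21,0,0,0],[-1,0,0,-0.29,0,0,0],[-1,0,0,-0.36,0,0,0]]
  ]
}}

```text
time: 16.75
position: [0.6005, 0.1299, 0.2028]
tool_rot: [0.256, 0.967, 0.0, 0.0]
ft_force: [1.5, -0.3, -2.1]
opening: 0.0351
grip_force: 61.9
```

Emit:
{"method": "servo_tool", "body": {
  "rows": [
    [[-1,0,0,-0.02,0,0,0],[-1,-0.06,-0.09,-0.02,0,0,0],[-1,-0.12,-0.18,-0.02,0,0,0],[-1,-0.18,-0.27,-0.02,0,0,0],[-1,-0.193,-0.292,-0.02,0,0,0]]
  ]
}}

```text
time: 17.17
position: [0.6114, -0.0377, 0.2087]
tool_rot: [0.255, 0.967, -0.0, -0.001]
ft_force: [1.5, 0.6, -2.4]
opening: 0.0353
grip_force: 61.9
```

Emit:
{"method": "servo_tool", "body": {
  "rows": [
    [[-1,-0.06,-0.09,0,0,0,0],[-1,-0.12,-0.18,0,0,0,0],[-1,-0.17,-0.26,0,0,0,0],[-1,-0.193,-0.292,0,0,0,0],[-1,-0.193,-0.292,0,0,0,0]]
  ]
}}

```text
time: 17.58
position: [0.6223, -0.2176, 0.2075]
tool_rot: [0.259, 0.966, -0.001, -0.001]
ft_force: [-0.4, 0.9, -1.6]
opening: 0.0348
grip_force: 61.9
```

Emit:
{"method": "servo_tool", "body": {
  "rows": [
    [[-1,0,0,0,0,0,0],[-1,0,0,0.05,0,0,0],[-1,0,0,0.05,0,0,0]]
  ]
}}

```text
time: 17.83
position: [0.6223, -0.2095, 0.1797]
tool_rot: [0.256, 0.967, 0.001, -0.004]
ft_force: [-1.0, -0.1, -3.6]
opening: 0.0349
grip_force: 61.9
```

Run:
```python
from h import *
s=status.observe();print(s['time'],s['position'],s['tool_rot'],s['opening'],s['ft_force'])
ims=[]
for c in ['side','scene','wrist']:
  im=vision.snapshot(c)[:,:,::-1]
  if c!='wrist':
    k=vision.get_calibration(c);u,v=map(int,proj(k,(.624,-.22,.13)));ims.append(cv2.resize(im[v-60:v+60,u-60:u+60],(400,400),interpolation=cv2.INTER_CUBIC));print(u-60,v-60)
  for t in ['cellar','pan_center','draught_ring']:
    print(c,t,[(round(d['p'],2),np.round(d['xyz'],4).tolist()) for d in vision.mark_of(t,c) if abs(d['xyz'][0]-.62)<.06][:3])
cv2.imwrite('pics/h4.png',np.hstack(ims))
```

```text
17.8333 [ 0.62230445 -0.20952839  0.1797432 ] [ 2.55501685e-01  9.66800950e-01  8.06726715e-04 -3.76303982e-03] 0.03485471554296099 [-0.96511383 -0.12020967 -3.64740705]
264 81
side cellar [(0.72, [0.621, -0.2097, 0.1694])]
side pan_center [(0.4, [0.6233, -0.2211, 0.0798])]
side draught_ring [(0.9, [0.6249, -0.2199, 0.0723])]
267 198
scene cellar [(0.75, [0.6231, -0.2122, 0.1747])]
scene pan_center [(0.89, [0.6248, -0.2177, 0.0821])]
scene draught_ring [(0.71, [0.6205, -0.2207, 0.0746])]
wrist cellar [(0.94, [0.6205, -0.2083, 0.1739])]
wrist pan_center [(0.79, [0.6248, -0.2216, 0.0818])]
wrist draught_ring []
```

View pics/h4.png

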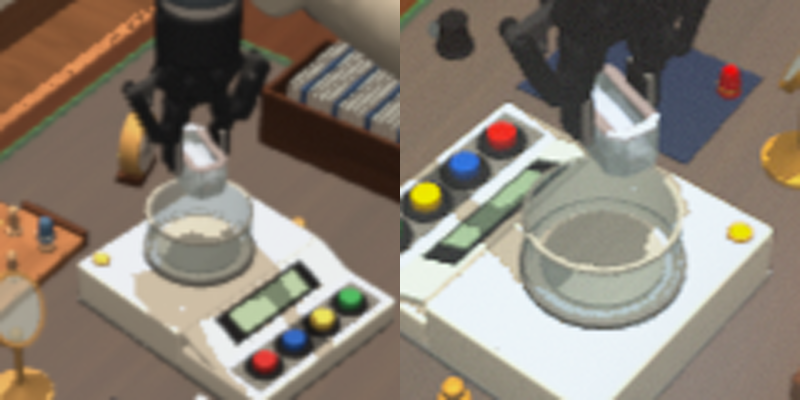

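The crops show the cellar upright between the fingers above the ring, about 10 mm short in y. I'll correct that and lower it.

Emit:
{"method": "servo_tool", "body": {
  "rows": [
    [[-1,-0.014,-0.017,0,0,0,0],[-1,-0.014,-0.017,0,0,0,0],[-1,-0.014,-0.017,0,0,0,0],[-1,-0.014,-0.017,0,0,0,0]]
  ]
}}

```text
time: 18.77
position: [0.6254, -0.2222, 0.1851]
tool_rot: [0.256, 0.967, 0.0, -0.0]
ft_force: [0.2, 0.9, -1.2]
opening: 0.0345
grip_force: 61.9
```

Emit:
{"method": "servo_tool", "body": {
  "rows": [
    [[-1,0,0,0.03,0,0,0],[-1,0,0,0.06,0,0,0],[-1,0,0,0.06,0,0,0],[-1,0,0,0.06,0,0,0]]
  ]
}}

```text
time: 19.1
position: [0.6249, -0.2215, 0.154]
tool_rot: [0.256, 0.967, 0.0, -0.001]
ft_force: [0.1, 0.2, -2.0]
opening: 0.0348
grip_force: 61.9
```

Emit:
{"method": "servo_tool", "body": {
  "rows": [
    [[-1,0.002,0.002,0.02,0,0,0],[-1,0.002,0.002,0.045,0,0,0],[-1,0.002,0.002,0.07,0,0,0],[-1,0.002,0.002,0.09,0,0,0],[-1,0.002,0.002,0.1,0,0,0]]
  ]
}}

```text
time: 19.52
position: [0.6241, -0.2201, 0.1021]
tool_rot: [0.256, 0.967, 0.0, -0.002]
ft_force: [-0.1, -0.6, -2.7]
opening: 0.0346
grip_force: 61.9
```

Emit:
{"method": "servo_tool", "body": {
  "rows": [
    [[-1,0,0,0,0,0,0],[-1,0,0,0.006,0,0,0],[-1,0,0,0.012,0,0,0],[-1,0,0,0.012,0,0,0]]
  ]
}}

```text
time: 19.85
position: [0.6252, -0.2205, 0.0992]
tool_rot: [0.256, 0.967, -0.0, 0.0]
ft_force: [-0.0, -0.2, -1.6]
opening: 0.0349
grip_force: 61.9
```

Emit:
{"method": "servo_tool", "body": {
  "rows": [
    [[-1,0,0,0.005,0,0,0],[-1,0,0,0.01,0,0,0],[-1,0,0,0.01,0,0,0]]
  ]
}}

```text
time: 20.1
position: [0.625, -0.2204, 0.0938]
tool_rot: [0.256, 0.967, 0.0, -0.0]
ft_force: [0.7, -0.3, -2.1]
opening: 0.0346
grip_force: 61.9
```

Emit:
{"method": "servo_tool", "body": {
  "rows": [
    [[-1,0,0,0.003,0,0,0],[-1,0,0,0.003,0,0,0]]
  ]
}}

```text
time: 20.27
position: [0.6251, -0.2204, 0.0925]
tool_rot: [0.256, 0.967, 0.0, -0.0]
ft_force: [1.1, -0.4, -2.0]
opening: 0.035
grip_force: 61.9
```

Emit:
{"method": "servo_tool", "body": {
  "rows": [
    [[-1,0,0,0.003,0,0,0],[-1,0,0,0.003,0,0,0]]
  ]
}}

```text
time: 20.43
position: [0.6251, -0.2205, 0.091]
tool_rot: [0.256, 0.967, 0.0, -0.0]
ft_force: [-1.1, -0.2, -1.8]
opening: 0.0349
grip_force: 61.9
```

Emit:
{"method": "servo_tool", "body": {
  "rows": [
    [[-1,0,0,0.003,0,0,0],[-1,0,0,0.003,0,0,0]]
  ]
}}

```text
time: 20.6
position: [0.6253, -0.2205, 0.0903]
tool_rot: [0.256, 0.967, -0.0, 0.0]
ft_force: [-0.1, -0.8, 0.1]
opening: 0.0352
grip_force: 62.1
```

Emit:
{"method": "servo_tool", "body": {
  "rows": [
    [[-1,0,0,0.002,0,0,0],[-1,0,0,0.002,0,0,0]]
  ]
}}

```text
time: 20.77
position: [0.6253, -0.2206, 0.0902]
tool_rot: [0.256, 0.967, -0.0, 0.001]
ft_force: [-3.2, 1.3, 4.1]
opening: 0.0349
grip_force: 62.6
```

Contact came at the predicted height. I'll open only a little, because the ring leaves limited room.

Emit:
{"method": "servo_tool", "body": {
  "rows": [
    [[0.08,0,0,0,0,0,0],[0.08,0,0,0,0,0,0],[0.08,0,0,0,0,0,0],[0.08,0,0,0,0,0,0]]
  ]
}}

```text
time: 21.1
position: [0.6251, -0.2205, 0.0884]
tool_rot: [0.256, 0.967, 0.0, -0.0]
ft_force: [0.1, -0.7, -0.1]
opening: 0.0462
grip_force: 0.0
```

Emit:
{"method": "servo_tool", "body": {
  "rows": [
    [[0.08,0,0,-0.01,0,0,0],[0.08,0,0,-0.03,0,0,0],[0.08,0,0,-0.07,0,0,0],[0.08,0,0,-0.12,0,0,0],[0.08,0,0,-0.18,0,0,0]]
  ]
}}

```text
time: 21.52
position: [0.6245, -0.2202, 0.1789]
tool_rot: [0.256, 0.967, 0.0, -0.001]
ft_force: [0.6, 0.1, 0.2]
opening: 0.0464
grip_force: 0.0
```

Emit:
{"method": "servo_tool", "body": {
  "rows": [
    [[0.08,0,0,-0.05,0,0,0],[0.08,0,0,-0.05,0,0,0],[0.08,0,0,-0.05,0,0,0]]
  ]
}}

```text
time: 21.77
position: [0.6261, -0.2209, 0.2078]
tool_rot: [0.256, 0.967, -0.0, 0.003]
ft_force: [-0.2, 1.0, -0.9]
opening: 0.0463
grip_force: 0.0
```

Run:
```python
from h import *
s=status.observe();print(s['time'],s['position'],s['tool_rot'],s['ft_force'])
ims=[]
for c in ['side','scene','wrist']:
  im=vision.snapshot(c)[:,:,::-1]
  if c!='side':
    k=vision.get_calibration(c);u,v=map(int,proj(k,(.624,-.22,.1))) if c=='scene' else (320,200)
    r=60 if c=='scene' else 190
    ims.append(cv2.resize(im[v-r:v+r,u-r:u+r],(400,400),interpolation=cv2.INTER_CUBIC))
  for t in ['cellar','pan_center']:
    print(c,t,[(round(d['p'],2),np.round(d['xyz'],4).tolist()) for d in vision.mark_of(t,c) if abs(d['xyz'][0]-.62)<.06][:2])
cv2.imwrite('pics/h5.png',np.hstack(ims))
```

```text
21.7667 [ 0.62610329 -0.22088033  0.20779167] [ 2.55655739e-01  9.66762946e-01 -3.99252272e-04  3.06424857e-03] [-0.17965251  0.96108911 -0.85827787]
side cellar [(0.52, [0.6245, -0.2206, 0.0799])]
side pan_center []
scene cellar [(0.9, [0.6276, -0.2197, 0.0775])]
scene pan_center [(0.59, [0.6231, -0.2181, 0.0787])]
wrist cellar [(0.89, [0.621, -0.2204, 0.0817])]
wrist pan_center []
```

View pics/h5.png

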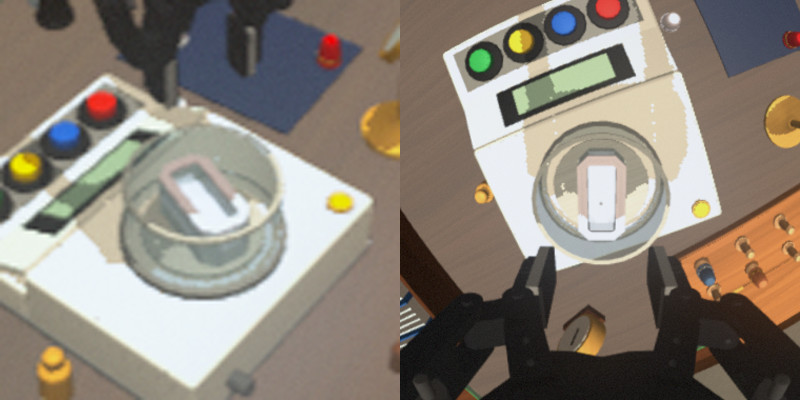

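The cellar stands upright, centred in the ring with even gaps, and has been released. Now the green key.

Emit:
{"method": "servo_tool", "body": {
  "rows": [
    [[-1,0.223,-0.214,0,0,0,0],[-1,0.223,-0.214,0,0,0,0],[-1,0.223,-0.214,0,0,0,0],[-1,0.223,-0.214,0,0,0,0],[-1,0.223,-0.214,0,0,0,0]]
  ]
}}

```text
time: 22.63
position: [0.4712, -0.2597, 0.2043]
tool_rot: [0.257, 0.966, -0.001, -0.0]
ft_force: [1.0, 0.1, -0.1]
opening: 0.0
grip_force: 0.0
```

Emit:
{"method": "servo_tool", "body": {
  "rows": [
    [[-1,0,0,0,0,0,0],[-1,0,0,0.08,0,0,0],[-1,0,0,0.16,0,0,0],[-1,0,0,0.23,0,0,0],[-1,0,0,0.23,0,0,0]]
  ]
}}

```text
time: 23.05
position: [0.4722, -0.2554, 0.0796]
tool_rot: [0.255, 0.967, 0.002, -0.007]
ft_force: [-1.8, -0.5, -2.1]
opening: 0.0002
grip_force: 0.0
```

Emit:
{"method": "servo_tool", "body": {
  "rows": [
    [[-1,0,0,0,0,0,0],[-1,0,0,0,0,0,0]]
  ]
}}

```text
time: 23.22
position: [0.4767, -0.2587, 0.0911]
tool_rot: [0.255, 0.967, -0.0, 0.001]
ft_force: [-0.1, -0.3, -0.0]
opening: 0.0
grip_force: 0.0
```

Emit:
{"method": "servo_tool", "body": {
  "rows": [
    [[-1,0,0,0.025,0,0,0],[-1,0,0,0.045,0,0,0],[-1,0,0,0.055,0,0,0],[-1,0,0,0.06,0,0,0],[-1,0,0,0.062,0,0,0]]
  ]
}}

```text
time: 23.63
position: [0.4761, -0.2588, 0.0608]
tool_rot: [0.256, 0.967, -0.0, 0.002]
ft_force: [-4.7, 2.8, 16.2]
opening: 0.0001
grip_force: 8.4
```

Emit:
{"method": "servo_tool", "body": {
  "rows": [
    [[-1,0,0,0.001,0,0,0],[-1,0,0,0.001,0,0,0]]
  ]
}}

```text
time: 23.8
position: [0.4761, -0.2588, 0.0609]
tool_rot: [0.256, 0.967, -0.0, 0.002]
ft_force: [-3.8, 3.6, 14.0]
opening: 0.0
grip_force: 7.3
```

Green is fully down. I'll retreat straight up, check and hand in.

Emit:
{"method": "servo_tool", "body": {
  "rows": [
    [[-1,0,0,-0.08,0,0,0],[-1,0,0,-0.16,0,0,0],[-1,0,0,-0.24,0,0,0],[-1,0,0,-0.3,0,0,0],[-1,0,0,-0.3,0,0,0]]
  ]
}}

```text
time: 24.22
position: [0.4774, -0.2597, 0.2162]
tool_rot: [0.256, 0.967, -0.002, 0.006]
ft_force: [0.5, 0.2, 1.7]
opening: -0.0
grip_force: 0.0
```

Emit:
{"method": "servo_tool", "body": {
  "rows": [
    [[-1,0,0,0,0,0,0],[-1,0,0,0,0,0,0],[-1,0,0,0,0,0,0]]
  ]
}}

```text
time: 24.47
position: [0.4747, -0.258, 0.2052]
tool_rot: [0.256, 0.967, 0.001, -0.002]
ft_force: [0.3, -0.2, -0.6]
opening: 0.0002
grip_force: 0.0
```

Run:
```python
from h import *
from rig import workorder
s=status.observe();print(s['time'],s['position'],s['ft_force'])
vision.snapshot('scene');print([(round(d['p'],2),np.round(d['xyz'],4).tolist()) for d in vision.mark_of('cellar','scene')][:2])
print(workorder.finish_job())
```

```text
24.4667 [ 0.47474515 -0.25800201  0.20516477] [ 0.34042191 -0.19598422 -0.56433542]
[(0.8, [0.2071, 0.3411, 0.0006]), (0.76, [0.6216, -0.2208, 0.0794])]
the job is handed in; nothing more can be done
None
```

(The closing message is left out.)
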